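Lay up two coffee trays

TASK

Lay up the two wooden trays for coffee. Each tray gets one espresso cup, standing right down in the cup-shaped pocket with its handle in the slot, and one small water glass standing in a round hollow; the long tray also gets the mandarin, in its other round hollow. Do not knock over cups or glasses, and leave the lemon, the kitchen timer and the moka pot where they are.

Things in the scene. Friction and masses are not known exactly. Their poses are not given: they have to be found in the camera images.
- long_tray: longer wooden tray, fixed, 96 (x) x 240 (y) x 30 mm; origin: centre of the underside, z up. At x = 0: cup pocket, 24 mm deep, 72 mm across, axis at y = -52 mm, with a handle slot, 22 mm wide, as deep, to 62 mm toward -y; two round hollows at y = +19 and +83 mm, 48 mm across, 12 mm deep. A cup goes down only with its handle in the slot (axes as the tray's).
- short_tray: shorter wooden tray, fixed, 96 (x) x 176 (y) x 30 mm; origin: centre of the underside, z up. At x = 0: cup pocket, 24 mm deep, 72 mm across, axis at y = -20 mm, with a handle slot, 22 mm wide, as deep, to 62 mm toward -y; one round hollow at y = +51 mm, 48 mm across, 12 mm deep. A cup goes down only with its handle in the slot (axes as the tray's).
- cup_1: green and white espresso cup, goes on either tray. Bowl 64 mm across the rim, foot 46 mm, 48 mm high, z up; origin level with the underside, 11.5 mm off the bowl's axis: that axis is at y = +11.5 mm, the handle points to -y, ends at y = -44 mm, is 13 mm wide, at heights 12 to 46 mm. Grip from above across the bowl along x, at heights above 30 mm.
- cup_2: green and white espresso cup, same as cup_1. Bowl 64 mm across the rim, foot 46 mm, 48 mm high, z up; origin level with the underside, 11.5 mm off the bowl's axis: that axis is at y = +11.5 mm, the handle points to -y, ends at y = -44 mm, is 13 mm wide, at heights 12 to 46 mm. Grip from above across the bowl along x, at heights above 30 mm.
- glass_1: small clear water glass, goes on either tray; round, 49 mm across the rim, tapering to 38 mm at the foot, 61 mm high, open. Upright at the start; origin at the centre of the underside, z up.
- glass_2: small clear water glass, same as glass_1; round, 49 mm across the rim, tapering to 38 mm at the foot, 61 mm high, open. Upright at the start; origin at the centre of the underside, z up.
- mandarin: orange mandarin, round and slightly flattened, 58 mm across, 53 mm high; origin at the centre of its underside as it lies, z up. In a round hollow it rests on the rim, its underside about 20 mm above the worktop.
- lemon: yellow lemon, 72 x 57 x 58 mm, lying among the stock (origin at its underside): not wanted, leave it.
- moka_pot: aluminium moka pot with a black handle, 87 x 137 mm, 154 mm high, behind the trays (origin at its underside): leave it.
- timer: mechanical kitchen timer, white body and red top, 63 mm across, 56 mm high, beyond the stock (origin at its underside): leave it.

How it is judged:
By the outcome, as a careful person would: the job done as asked, in the order asked, and still so for the second after the job is handed in, with the robot touching nothing.
It also fails if it takes over 106 s, if anything falls off the work surface, if the arm or the gripper's body presses on something with over 40 N, if the wrist force passes 120 N, or if a joint passes its speed limit or range.

ROBOT

A 6-joint arm with a two-finger parallel gripper is mounted at the origin on a cart in front of the work surface, level with it; the furniture and walls round the work are solid. World frame = base frame: x ahead of the robot, y to its left, z up, the work surface at z = 0. Lengths are in m, angles in rad, forces in N, time in s.
With the tool pointing down it reaches from about 0.275 to 0.85 m from the base axis. Payload 19 kg.
Tool frame: the origin (TCP) lies on the centre line of the jaws, within the pads' length; the fingertips stand 17 mm ahead of it and the grasp point (between the pads) lies 2 mm behind it; z points along the fingers, y is the line along which they close (so a half turn about z gives the same grasp; the last joint's range is limited). The gripper opens to 85 mm and grips with 20 to 120 N. Pads are 22 mm wide; open, the fingers measure 114 mm over their backs; the gripper's body (76 mm by 85 mm) begins 54 mm behind the grasp point. The pads swing forward as they close: fully open they stand 13 mm farther back than shut.
Start: joints at [1.045, 0.15, 1.437, -0, 1.554, -0.134], TCP at [0.22, 0.531, 0.248] pointing down, gripper open.
Joint ranges: [-2.8, 2.8], [-0.68, 2.1], [0.12, 2.68], [-1.39, 4.53], [0.16, 2.79], [-2.81, 2.81]. Speed limits (rad/s): [1.89, 1.89, 2.22, 3.01, 3.01, 3.01].

INTERFACE

Orientations are given as a unit quaternion [w, x, y, z].
In Python, from plant import status, grab_frame, order gives the robot as it stands.
- The arm moves only by the tool apply_moves, never from a script. Its argument "steps" is a list of rows, each an object with "slide": the shift along the tool's x, y, z each as a share of 40 mm, from -1 to 1, a list of three; "dr": the turn, a rotation vector about the tool's x, y, z each as a share of 0.08 rad, from -1 to 1, a list of three. In form: [{"slide": [dx, dy, dz], "dr": [rx, ry, rz]}, ...]. A call has 1 to 12 rows; each row shifts and turns the commanded pose from where the row before left it, along the tool's axes as they then stand; what a row does not reach is not made up. A row lasts 1/10 s, in which the tool goes at most 50 mm and 8.59 degrees, less where a joint would pass 70% of its speed; a pose out of reach is approached as far as the arm can. A call with a number of a shift or a turn outside -1 to 1 is refused whole. A call with a gripper value outside its range is refused whole. "fingers" is the opening, from -1 (shut) to 1 (fully open), set as the call begins (left out, the last holds). The fingers move at their own pace and stop on an object; "squeeze" is the grip in N (left out, the last holds). Time passes only in rows, so rows that do not move let the fingers close. It gives the time, the measured TCP pose, the force, the opening and the grip force at its end, in the units of the state.
- status.sense(): the state, without advancing time (a new reading comes with each control period).
- grab_frame(name): name is "scene" or "top"; returns a dict with "image" (420x560x3 uint8, red, green, blue), "fx", "fy", "cx", "cy" (pixels), "k1" (the pictures are not rectified: a ray, as slopes to the right and down, at radius r is drawn at 1 + k1 r^2 times it, then the intrinsics apply), "eye" and "orientation" of the camera in the world. Camera axes: x right, y up, looking along -z (the intrinsics and any distortion apply to the point x, -y, -z); pixel columns grow to the right and rows downward; lengths in m; the calibration is good to about 2 mm. A picture is of the moment at which its call begins. There is no depth.
- order.job_done(): hands the job in; it is judged then, once.
The state is a dict: "time": time; "q": joint angles; "dq": joint speeds; "joint_torque": joint torques, N m; "tool_pos": TCP position; "tool_rot": TCP orientation; "contact_force": force on the tool from outside, world axes, zero at the start; "torque": the same for the moment, N m; "opening": finger opening in m; "grasp_force": force on a finger pad.
Only numpy, scipy, OpenCV 4.12 (cv2) and the standard library are available. Lean on these libraries where they do the work, as an engineer would, in place of code of your own. Each camera call takes 0.05 s, during which the arm holds its last target. There are 200 camera calls.

## Working session

There is one attempt and no reset: what is moved stays moved. The work goes in short steps, Python scripts to look and compute and a tool call to move; the robot and the scene stay as the last step left them, time stands still between calls to the robot, and variables do not carry over. Pictures are saved under pics/ and viewed, at most 17 in all, crops included, and the job is handed in when it is done.

Besides the shell and the picture viewer there is one more tool, called after "Call:" by a JSON object that holds its "fn" and its "kwargs". apply_moves: Moves the arm, as the interface text tells. Its arguments: {"type":"object","properties":{"steps":{"type":"array","items":{"type":"object","properties":{"slide":{"type":"array","items":{"type":"number"}},"dr":{"type":"array","items":{"type":"number"}}}}},"fingers":{"type":"number"},"squeeze":{"type":"number"}},"required":["steps"]}

```bash
mkdir -p pics; ls; cat > h.py <<'E'
import numpy as np, cv2, pickle
from scipy.spatial.transform import Rotation as R
def rot(q): return R.from_quat([q[1],q[2],q[3],q[0]])
def snap(name,f):
    from plant import grab_frame
    g=grab_frame(name); cv2.imwrite(f'pics/{f}.png',g['image'][:,:,::-1]); pickle.dump(g,open(f'pics/{f}.pkl','wb')); return g
def load(f): return pickle.load(open(f'pics/{f}.pkl','rb'))
def ray(g,u,v):
    K=np.array([[g['fx'],0,g['cx']],[0,g['fy'],g['cy']],[0,0,1.]])
    p=cv2.undistortPoints(np.array([[[u,v]]],float),K,np.array([g['k1'],0,0,0.]))[0,0]
    return np.array(g['eye']),rot(g['orientation']).apply([p[0],-p[1],-1])
def at(g,u,v,z):
    e,d=ray(g,u,v); return e+d*(z-e[2])/d[2]
def proj(g,P):
    c=rot(g['orientation']).inv().apply(np.atleast_2d(P)-np.array(g['eye']))
    x=c[:,0]/-c[:,2]; y=-c[:,1]/-c[:,2]; s=1+g['k1']*(x*x+y*y)
    return np.c_[g['fx']*x*s+g['cx'],g['fy']*y*s+g['cy']]
def tri(*obs):
    A=np.zeros((3,3));b=np.zeros(3)
    for g,u,v in obs:
        e,d=ray(g,u,v); d=d/np.linalg.norm(d); M=np.eye(3)-np.outer(d,d);A+=M;b+=M@e
    return np.linalg.solve(A,b)
E
python3 - <<'E'
from h import *
from plant import status
for n in('scene','top'):
    g=snap(n,n+'0'); print({k:np.round(v,4) for k,v in g.items() if k!='image'})
    cv2.imwrite(f'pics/{n}0b.png',cv2.resize(g['image'][:,:,::-1],(800,600),interpolation=cv2.INTER_CUBIC))
print(status.sense())
E
```

```text
pics
{'fx': np.float64(496.1426), 'fy': np.float64(496.1426), 'cx': np.float64(271.53), 'cy': np.float64(212.1343), 'k1': np.float64(-0.141), 'eye': array([-0.1766, -0.3996,  0.8194]), 'orientation': array([ 0.774 ,  0.3452, -0.207 , -0.4887])}
{'fx': np.float64(421.0457), 'fy': np.float64(421.0457), 'cx': np.float64(277.8301), 'cy': np.float64(209.6518), 'k1': np.float64(-0.1323), 'eye': array([ 0.372 , -0.0148,  1.1352]), 'orientation': array([ 0.7156,  0.0548, -0.0597, -0.6938])}
{'time': 0.1, 'q': array([ 1.04499711e+00,  1.50955892e-01,  1.43791767e+00,  9.74143643e-06,
        1.55379804e+00, -1.34004557e-01]), 'dq': array([ 0.00059012, -0.001855  , -0.00231676, -0.00043277,  0.00024527,
        0.00014545]), 'joint_torque': array([ 5.22462142e-03, -7.14392638e+01, -5.71795607e+01, -5.26543204e-05,
        7.18021984e-03, -2.02735799e-05]), 'tool_pos': array([0.21948634, 0.53126007, 0.24774903]), 'tool_rot': array([-1.79370065e-04,  1.94646837e-01,  9.80873242e-01, -5.08804762e-04]), 'contact_force': array([-0.17718   , -0.77075347,  0.20843659]), 'torque': array([-0.01562095, -0.03937776, -0.00440488]), 'grasp_force': 0.0, 'opening': 0.08545673147085768}
```

View pics/scene0b.png

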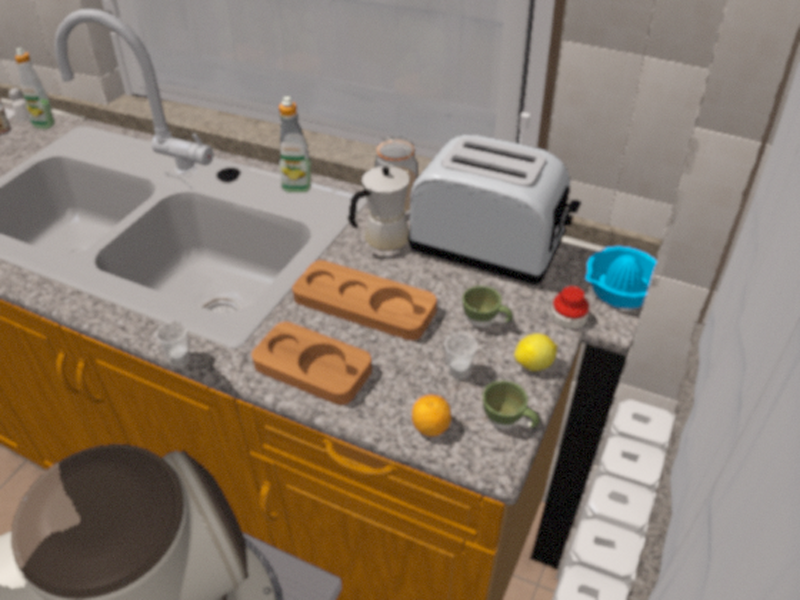

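View pics/top0b.png

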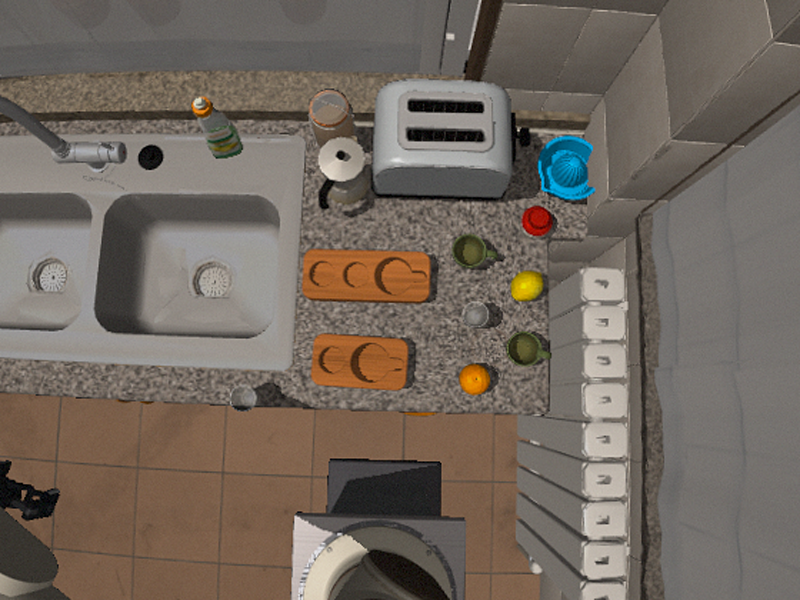

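```bash
python3 - <<'E'
from h import *
def crop(f,x0,y0,x1,y1,s):
    im=load(f)['image'][y0:y1,x0:x1,::-1]; im=cv2.resize(im,None,fx=s,fy=s,interpolation=cv2.INTER_CUBIC)
    for x in range((x0+9)//10*10,x1,10):
        cv2.line(im,((x-x0)*s,0),((x-x0)*s,8 if x%50 else 16),(0,0,255),1)
        if x%20==0: cv2.putText(im,str(x),((x-x0)*s,20),0,.35,(255,0,255),1)
    for y in range((y0+9)//10*10,y1,10):
        cv2.line(im,(0,(y-y0)*s),(8,(y-y0)*s),(0,0,255),1)
        if y%20==0: cv2.putText(im,str(y),(8,(y-y0)*s+4),0,.35,(255,0,255),1)
    return im
cv2.imwrite('pics/c1.png',crop('top0',208,155,392,295,4))
cv2.imwrite('pics/c2.png',crop('scene0',174,175,390,315,3))
a=crop('top0',145,255,205,305,6); b=crop('scene0',95,215,155,265,6)
cv2.imwrite('pics/c3.png',np.hstack([a,b]))
E
```

```text
(no output)
```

View pics/c1.png

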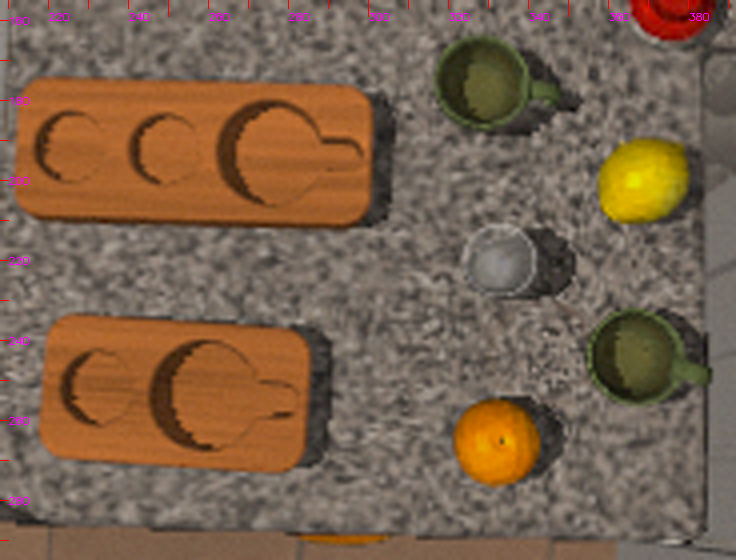

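View pics/c2.png

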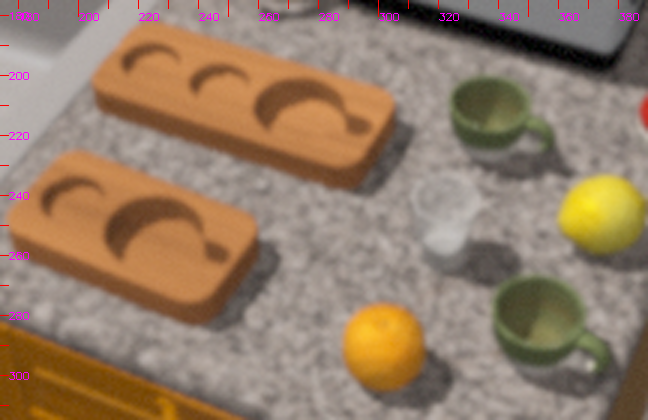

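View pics/c3.png

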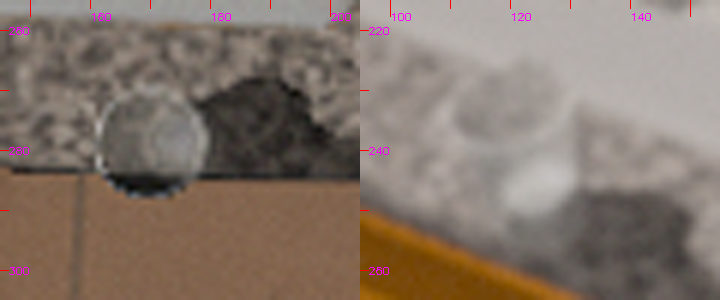

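The top view shows: cups at (328.5,176) and (367,244) with handles to the right, glass at (333,220), mandarin (332,265.5), second glass at (170.5,278.5) by the sink, hollows and pockets on both trays clear; scene view rims: cups (337,208), (354,278), glasses (323,241), (120,232).

```bash
cat > fit.py <<'E'
from h import *
from scipy.optimize import minimize
T,S=load('top0'),load('scene0')
for n,a,b in [('cupA',(328.5,176),(337.3,208.3)),('cupB',(367,244),(353.7,278.3)),('gl1',(333.2,220.5),(323,240.7)),('gl2',(170.5,278.5),(120,232.5)),('mand',(332.3,265.5),(302,290.3)),
  ]:
    print(n,np.round(tri((T,*a),(S,*b)),4), np.round(proj(T,tri((T,*a),(S,*b)))-a,1))
for n,e,z in[('hA',(348,178),.035),('hB',(385.7,248.7),.035)]: print(n,at(T,*e,z).round(4))
up=8
def outline(L,r=.012):
    pts=[]
    for sx,sy,a0 in((1,1,0),(-1,1,90),(-1,-1,180),(1,-1,270)):
        for a in np.radians(a0+np.arange(0,91,30)): pts.append([sx*(.048-r)+r*np.cos(a),sy*(L/2-r)+r*np.sin(a)])
    return np.array(pts)
def hull(g,p,L):
    x,y,yaw,z=p; o=outline(L); c,s=np.cos(yaw),np.sin(yaw); w=o@np.array([[c,s],[-s,c]])+[x,y]
    P=np.vstack([np.c_[w,np.full(len(w),z)],np.c_[w,np.full(len(w),z-.03)]])
    return cv2.convexHull(proj(g,P).astype(np.float32))
def mask(g,box):
    hsv=cv2.cvtColor(g['image'],cv2.COLOR_RGB2HSV); m=cv2.inRange(hsv,(3,90,40),(20,255,255))
    k=np.zeros_like(m); x0,y0,x1,y1=box; k[y0:y1,x0:x1]=m[y0:y1,x0:x1]; k=cv2.morphologyEx(k,cv2.MORPH_CLOSE,np.ones((3,3)))
    cs,_=cv2.findContours(k,cv2.RETR_EXTERNAL,cv2.CHAIN_APPROX_NONE); c=max(cs,key=cv2.contourArea)
    return cv2.convexHull(c).reshape(-1,2).astype(np.float32)
def dense(g,p,L): return hull(g,p,L).astype(np.float32)
def cost(p,L,obs):
    t=0
    for g,c in obs:
        h=dense(g,p,L)
        d=[cv2.pointPolygonTest(h,(float(u),float(v)),True) for u,v in c]   # contour pixel centres lie ~0.5 px inside
        t+=np.mean(np.minimum(np.abs(np.array(d)-.4),3)**2)
    return t
def resample(g,box):
    hsv=cv2.cvtColor(g['image'],cv2.COLOR_RGB2HSV); m=cv2.inRange(hsv,(3,90,40),(20,255,255))
    k=np.zeros_like(m); x0,y0,x1,y1=box; k[y0:y1,x0:x1]=m[y0:y1,x0:x1]; k=cv2.morphologyEx(k,cv2.MORPH_CLOSE,np.ones((5,5)))
    cs,_=cv2.findContours(k,cv2.RETR_EXTERNAL,cv2.CHAIN_APPROX_NONE); return max(cs,key=cv2.contourArea).reshape(-1,2)
def px(c): return (208+c[0]/4,155+c[1]/4)
over=[]
for n,L,bt,bs,pk,far,yp in[('long',.240,(205,168,310,216),(195,180,312,242),px((271,153)),px((71,147)),(-.052,.083)),('short',.176,(212,230,295,276),(172,222,265,287),px((209,395)),px((98,388)),(-.020,.051))]:
    a,b=at(T,*pk,.03),at(T,*far,.03); d=b-a; yaw=np.arctan2(d[1],d[0])-np.pi/2; c0=a-d/np.linalg.norm(d)*yp[0]
    print(n,'pocket est',c0.round(4),'yaw',round(yaw,4),'span',np.linalg.norm(d).round(4),yp[1]-yp[0])
    obs=[(T,resample(T,bt)),(S,resample(S,bs))]
    for o in(obs,obs[:1],obs[1:]):
        f=(lambda p:cost(p,L,o)) if len(o)==2 else (lambda p:cost([p[0],p[1],p[2],.03],L,o))
        r=minimize(f,[c0[0],c0[1],yaw,.03],method='Nelder-Mead',options=dict(initial_simplex=np.array([[c0[0],c0[1],yaw,.03]]+[[c0[0]+.004*(i==0),c0[1]+.004*(i==1),yaw+.03*(i==2),.03+.004*(i==3)] for i in range(4)]),xatol=1e-5,maxiter=600))
        print('  fit',r.x.round(4),round(r.fun,3))
E
python3 fit.py
```

```text
cupA [ 0.6449 -0.153   0.0514] [[ 0.6 -0.3]]
cupB [ 0.4671 -0.2558  0.0464] [[ 0.3 -0.2]]
gl1 [ 0.5245 -0.1648  0.0621] [[ 0.6 -0.3]]
gl2 [0.3616 0.2482 0.0602] [[-0.1  0.1]]
mand [ 0.4096 -0.1678  0.0272] [[ 0.2 -0.1]]
hA [ 0.6444 -0.2063  0.035 ]
hB [ 0.4565 -0.3076  0.035 ]
long pocket est [0.597  0.0391 0.03  ] yaw 0.0007 span 0.1341 0.135
  fit [0.5999 0.039  0.0024 0.0309] 1.26
  fit [0.5994 0.0398 0.001  0.0311] 0.212
  fit [0.6016 0.0387 0.0043 0.0313] 0.85
short pocket est [0.435  0.0427 0.03  ] yaw -0.0302 span 0.0729 0.071
  fit [ 0.437   0.0459 -0.0346  0.0298] 1.351
  fit [ 0.4363  0.0462 -0.0341  0.0311] 0.187
  fit [ 0.4375  0.0456 -0.0361  0.0278] 1.092
```

Call:
{"fn": "apply_moves", "kwargs": {"steps": [{"slide":[0,0,0],"dr":[0,0,1]},{"slide":[0,0,0],"dr":[0,0,1]},{"slide":[0,0,0],"dr":[0,0,1]},{"slide":[0,0,0],"dr":[0,0,1]},{"slide":[0,0,0],"dr":[0,0,1]},{"slide":[0,0,0],"dr":[0,0,1]},{"slide":[0,0,0],"dr":[0,0,1]},{"slide":[0,0,0],"dr":[0,0,1]},{"slide":[0,0,0],"dr":[0,0,1]},{"slide":[0,0,0],"dr":[0,0,1]},{"slide":[0,0,0],"dr":[0,0,1]},{"slide":[0,0,0],"dr":[0,0,1]}], "fingers": 1, "squeeze": 30}}

```text
time: 1.3
tool_pos: [0.2195, 0.5313, 0.2479]
tool_rot: [0.0, 0.627, 0.779, -0.0]
contact_force: [0.3, 0.1, -0.3]
opening: 0.0855
grasp_force: 0.0
```

```bash
python3 - <<'E'
from h import *
from plant import status
s=status.sense(); M=rot(s['tool_rot']).as_matrix(); print(s['time'],s['tool_pos'].round(4)); print(M.round(4)); print('rz left',-(0-np.arctan2(M[1,1],M[0,1]))/.08, s['q'].round(3))
E
```

```text
1.3 [0.2195 0.5313 0.2479]
[[-2.141e-01  9.768e-01 -4.000e-04]
 [ 9.768e-01  2.141e-01 -7.000e-04]
 [-6.000e-04 -5.000e-04 -1.000e+00]]
rz left 2.696602947132561 [1.045 0.151 1.438 0.    1.554 0.829]
```

Call:
{"fn": "apply_moves", "kwargs": {"steps": [{"slide":[0,0,0],"dr":[0,0,0.9]},{"slide":[0,0,0],"dr":[0,0,0.9]},{"slide":[0,0,0],"dr":[0,0,0.9]},{"slide":[-0.885,0.444,0.4]},{"slide":[-0.885,0.444,0.4]},{"slide":[-0.885,0.444,0.4]},{"slide":[-0.885,0.444,0.4]},{"slide":[-0.885,0.444,0.4]},{"slide":[-0.885,0.444,0.4]},{"slide":[-0.885,0.444,0.4]},{"slide":[-0.885,0.444,0.4]}]}}

```text
invalid input
```

Call:
{"fn": "apply_moves", "kwargs": {"steps": [{"slide":[0,0,0],"dr":[0,0,0.9]},{"slide":[0,0,0],"dr":[0,0,0.9]},{"slide":[0,0,0],"dr":[0,0,0.9]},{"slide":[-0.885,0.444,0.4],"dr":[0,0,0]},{"slide":[-0.885,0.444,0.4],"dr":[0,0,0]},{"slide":[-0.885,0.444,0.4],"dr":[0,0,0]},{"slide":[-0.885,0.444,0.4],"dr":[0,0,0]},{"slide":[-0.885,0.444,0.4],"dr":[0,0,0]},{"slide":[-0.885,0.444,0.4],"dr":[0,0,0]},{"slide":[-0.885,0.444,0.4],"dr":[0,0,0]},{"slide":[-0.885,0.444,0.4],"dr":[0,0,0]},{"slide":[0,0,0],"dr":[0,0,0]}]}}

```text
time: 2.5
tool_pos: [0.3631, 0.245, 0.1183]
tool_rot: [-0.0, 0.707, 0.707, -0.002]
contact_force: [-0.2, 0.7, 0.3]
opening: 0.0857
grasp_force: 0.0
```

```bash
python3 - <<'E'
from h import *
g=snap('top','t1'); s=snap('scene','s1')
a=cv2.resize(g['image'][225:315,120:240,::-1],None,fx=5,fy=5,interpolation=2)
b=cv2.resize(s['image'][165:285,60:160,::-1],(200*2,480),interpolation=2)
a=cv2.resize(a,(400,300)); a=cv2.copyMakeBorder(a,0,180,0,0,0)
cv2.imwrite('pics/m1.png',np.hstack([a,b]))
# pots
print(at(load('top0'),330/1.4286,207/1.4286,.1))
E
```

```text
[0.70577858 0.1056948  0.1       ]
```

View pics/m1.png

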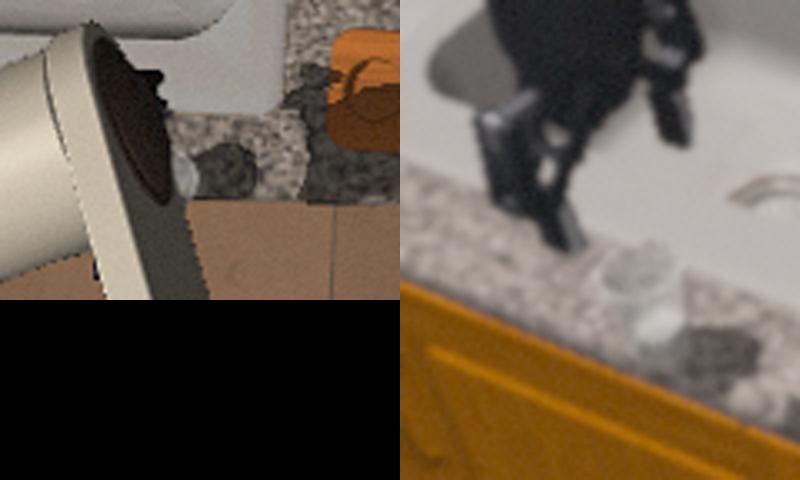

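Call:
{"fn": "apply_moves", "kwargs": {"steps": [{"slide":[0.08,-0.04,0],"dr":[0,0,0]},{"slide":[0,0,0.5],"dr":[0,0,0]},{"slide":[0,0,0.5],"dr":[0,0,0]},{"slide":[0,0,0],"dr":[0,0,0]}]}}

```text
time: 3.0
tool_pos: [0.3594, 0.2525, 0.0787]
tool_rot: [-0.001, 0.705, 0.709, -0.001]
contact_force: [-0.4, -0.9, 0.9]
opening: 0.0856
grasp_force: 0.0
```

Call:
{"fn": "apply_moves", "kwargs": {"steps": [{"slide":[-0.1,0.05,0],"dr":[0,0,0]},{"slide":[0,0,0.7],"dr":[0,0,0]},{"slide":[0,0,0],"dr":[0,0,0]},{"slide":[0,0,0],"dr":[0,0,0]}]}}

```text
time: 3.4
tool_pos: [0.3631, 0.248, 0.0533]
tool_rot: [0.0, 0.706, 0.708, 0.0]
contact_force: [-0.5, 0.2, -0.2]
opening: 0.0852
grasp_force: 0.0
```

```bash
python3 - <<'E'
from h import *
s=snap('scene','s2'); g=snap('top','t2')
from plant import status
print(status.sense()['tool_pos'])
b=cv2.resize(s['image'][190:290,60:200,::-1],None,fx=5,fy=5,interpolation=2)
cv2.imwrite('pics/m2.png',b)
E
```

```text
[0.36348172 0.24813511 0.0537147 ]
```

View pics/m2.png

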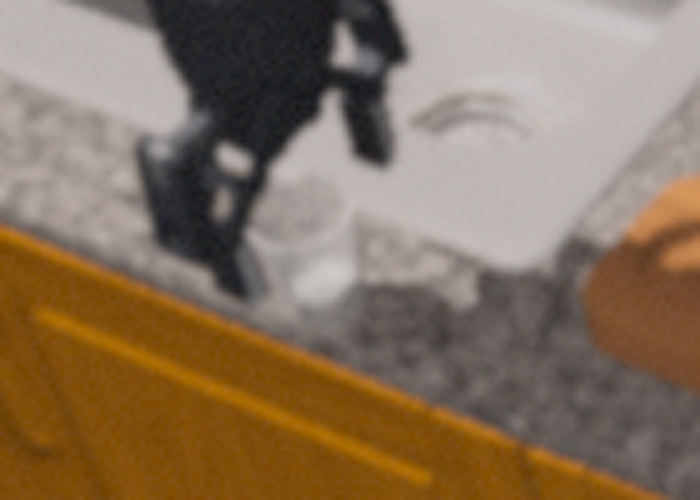

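Call:
{"fn": "apply_moves", "kwargs": {"steps": [{"slide":[0,0,0.1],"dr":[0,0,0]},{"slide":[0,0,0],"dr":[0,0,0]},{"slide":[0,0,0],"dr":[0,0,0]},{"slide":[0,0,0],"dr":[0,0,0]},{"slide":[0,0,0],"dr":[0,0,0]},{"slide":[0,0,0],"dr":[0,0,0]},{"slide":[0,0,0],"dr":[0,0,0]}], "fingers": -1, "squeeze": 30}}

```text
time: 4.2
tool_pos: [0.3629, 0.2479, 0.0487]
tool_rot: [-0.0, 0.706, 0.708, 0.0]
contact_force: [-1.7, -0.7, 6.4]
opening: 0.0461
grasp_force: 29.9
```

Call:
{"fn": "apply_moves", "kwargs": {"steps": [{"slide":[0,0,-0.6],"dr":[0,0,0]},{"slide":[0,0,-0.7],"dr":[0,0,0]},{"slide":[-0.3,0.15,-0.4],"dr":[0,0,0]},{"slide":[-0.6,0.3,0],"dr":[0,0,0]},{"slide":[-0.7,0.35,0],"dr":[0,0,0]},{"slide":[-0.7,0.35,0],"dr":[0,0,0]},{"slide":[-0.7,0.35,0],"dr":[0,0,0]},{"slide":[-0.5,0.25,0],"dr":[0,0,0]},{"slide":[-0.28,0.13,0],"dr":[0,0,0]},{"slide":[0,0,0],"dr":[0,0,0]},{"slide":[0,0,0],"dr":[0,0,0]}]}}

```text
time: 5.3
tool_pos: [0.4382, 0.0973, 0.1162]
tool_rot: [-0.0, 0.706, 0.708, -0.0]
contact_force: [0.3, 0.0, -0.4]
opening: 0.0463
grasp_force: 31.0
```

```bash
python3 - <<'E'
from h import *
s=snap('scene','s3'); g=snap('top','t3')
from plant import status
print(status.sense()['tool_pos'])
b=cv2.resize(s['image'][160:300,130:300,::-1],None,fx=4,fy=4,interpolation=2)
cv2.imwrite('pics/m3.png',b)
E
```

```text
[0.43815526 0.0976456  0.11630283]
```

View pics/m3.png

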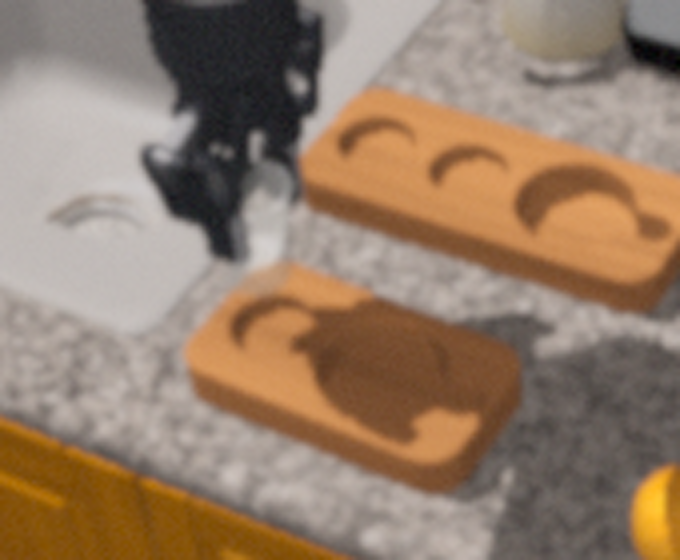

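Call:
{"fn": "apply_moves", "kwargs": {"steps": [{"slide":[0,0,0.5],"dr":[0,0,0]},{"slide":[0,0,0.5],"dr":[0,0,0]},{"slide":[0,0,0.15],"dr":[0,0,0]},{"slide":[0,0,0.05],"dr":[0,0,0]},{"slide":[0,0,0],"dr":[0,0,0]},{"slide":[0,0,0],"dr":[0,0,0]}]}}

```text
time: 6.0
tool_pos: [0.439, 0.097, 0.0691]
tool_rot: [0.0, 0.706, 0.708, 0.0]
contact_force: [0.8, 0.2, -0.9]
opening: 0.0467
grasp_force: 31.1
```

```bash
python3 - <<'E'
from h import *
print(proj(load('scene0'),[[.4382,.0973,.0676],[.4382,.0973,.1286]]))
E
```

```text
[[195.43438378 228.38738555]
 [191.9285246  207.5961151 ]]
```

Call:
{"fn": "apply_moves", "kwargs": {"steps": [{"slide":[0,0,0.05],"dr":[0,0,0]},{"slide":[0,0,0],"dr":[0,0,0]},{"slide":[0,0,0],"dr":[0,0,0]}]}}

```text
time: 6.3
tool_pos: [0.4389, 0.0968, 0.0667]
tool_rot: [0.0, 0.706, 0.708, 0.0]
contact_force: [-0.4, -0.1, 3.7]
opening: 0.0461
grasp_force: 31.3
```

Call:
{"fn": "apply_moves", "kwargs": {"steps": [{"slide":[0,0,0],"dr":[0,0,0]},{"slide":[0,0,0],"dr":[0,0,0]},{"slide":[0,0,0],"dr":[0,0,0]},{"slide":[0,0,0],"dr":[0,0,0]},{"slide":[0,0,-0.5],"dr":[0,0,0]},{"slide":[0,0,-1],"dr":[0,0,0]},{"slide":[0,0,-0.85],"dr":[0,0,0]},{"slide":[-0.5,0.04,0],"dr":[0,0,0]},{"slide":[-1,0.08,0],"dr":[0,0,0]}], "fingers": 1}}

```text
time: 7.2
tool_pos: [0.4438, 0.0375, 0.1614]
tool_rot: [0.001, 0.705, 0.709, 0.001]
contact_force: [1.5, 0.5, 0.2]
opening: 0.0855
grasp_force: 0.0
```

Call:
{"fn": "apply_moves", "kwargs": {"steps": [{"slide":[-1,0.08,0],"dr":[0,0,0]},{"slide":[-1,0.08,0],"dr":[0,0,0]},{"slide":[-1,0.08,0],"dr":[0,0,0]},{"slide":[-1,0.08,0],"dr":[0,0,0]},{"slide":[-1,0.08,0],"dr":[0,0,0]},{"slide":[-1,0.08,0],"dr":[0,0,0]},{"slide":[-0.8,0.06,0],"dr":[0,0,0]},{"slide":[-0.5,0.04,0],"dr":[0,0,0]},{"slide":[0,0,0],"dr":[0,0,0.8]},{"slide":[0,0,0],"dr":[0,0,0.8]},{"slide":[0,0,0],"dr":[0,0,0.9]},{"slide":[0,0,0],"dr":[0,0,0]}]}}

```text
time: 8.4
tool_pos: [0.4677, -0.2547, 0.1603]
tool_rot: [-0.0, 0.774, 0.634, -0.0]
contact_force: [-0.7, -0.1, 0.3]
opening: 0.0855
grasp_force: 0.0
```

```bash
cat > dist.py <<'E'
import sys
from h import *
from plant import status
s=status.sense(); M=rot(s['tool_rot']).as_matrix()
t=np.array([float(v) for v in sys.argv[1:4]]); yaw=float(sys.argv[4])
print('t',s['time'],'pos',s['tool_pos'].round(4),'yaw',round(np.arctan2(M[1,1],M[0,1]),4))
print('slide',(M.T@(t-s['tool_pos'])/.04).round(3),'rz',round((np.arctan2(M[1,1],M[0,1])-yaw)/.08,3))
E
python3 dist.py .4671 -.2558 .09 -.2
python3 - <<'E'
from h import *
s=snap('scene','s4'); g=snap('top','t4')
a=cv2.resize(g['image'][215:285,200:330,::-1],None,fx=3,fy=3,interpolation=2)
b=cv2.resize(s['image'][170:320,155:385,::-1],None,fx=3,fy=3,interpolation=2)
print(a.shape,b.shape)
h=np.zeros((600,690,3),np.uint8); h[:450]=b; cv2.imwrite('pics/m4.png',h[:450])
E
```

```text
t 8.4 pos [ 0.4677 -0.2547  0.1603] yaw -0.1981
slide [-0.03  -0.008  1.756] rz 0.023
(210, 390, 3) (450, 690, 3)
```

View pics/m4.png

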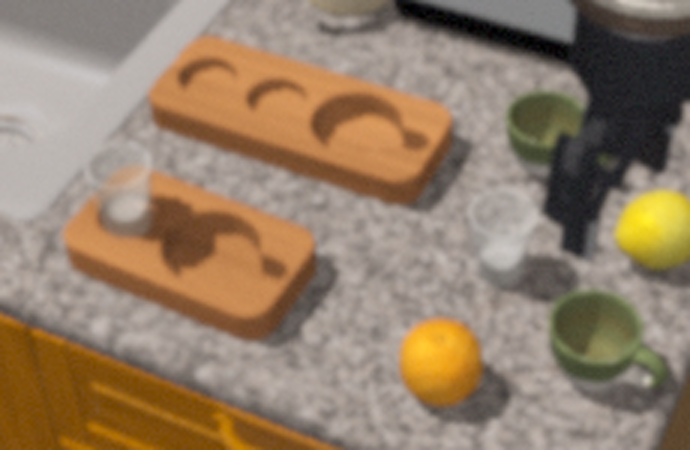

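Call:
{"fn": "apply_moves", "kwargs": {"steps": [{"slide":[-0.03,-0.01,0.3],"dr":[0,0,0]},{"slide":[0,0,0.9],"dr":[0,0,0]},{"slide":[0,0,0.7],"dr":[0,0,0]},{"slide":[0,0,0.5],"dr":[0,0,0]},{"slide":[0,0,0.2],"dr":[0,0,0]},{"slide":[0,0,0],"dr":[0,0,0]}], "fingers": 0.84}}

```text
time: 9.1
tool_pos: [0.4665, -0.2558, 0.0552]
tool_rot: [-0.001, 0.773, 0.634, -0.0]
contact_force: [-0.7, -0.1, 0.8]
opening: 0.0787
grasp_force: 0.0
```

```bash
python3 dist.py .4671 -.2558 .046 -.2; python3 - <<'E'
from h import *
g=load('top0');print('lemon',at(g,369,200,.029),at(g,369,212,.029)); print('timer',at(g,537/1.4286,221/1.4286,.04))
s=snap('scene','s5')
E
```

```text
t 9.1 pos [ 0.4665 -0.2558  0.0552] yaw -0.1963
slide [0.003 0.016 0.229] rz 0.046
lemon [ 0.58705228 -0.26459332  0.029     ] [ 0.55429106 -0.26440955  0.029     ]
timer [ 0.71132788 -0.28239002  0.04      ]
```

Call:
{"fn": "apply_moves", "kwargs": {"steps": [{"slide":[0,0.01,0.22],"dr":[0,0,0]},{"slide":[0,0,0],"dr":[0,0,0]},{"slide":[0,0,0],"dr":[0,0,0]},{"slide":[0,0,0],"dr":[0,0,0]},{"slide":[0,0,0],"dr":[0,0,0]},{"slide":[0,0,0],"dr":[0,0,0]}], "fingers": -1, "squeeze": 40}}

```text
time: 9.75
tool_pos: [0.4675, -0.2563, 0.0477]
tool_rot: [0.0, 0.773, 0.634, 0.0]
contact_force: [0.6, 0.6, 0.8]
opening: 0.0607
grasp_force: 43.7
```

Call:
{"fn": "apply_moves", "kwargs": {"steps": [{"slide":[0,0,-0.4],"dr":[0,0,0]},{"slide":[0,0,-0.8],"dr":[0,0,0]},{"slide":[0,0,-0.7],"dr":[0,0,0]},{"slide":[0,0,-0.2],"dr":[0,0,-0.6]},{"slide":[0,0,0],"dr":[0,0,-0.8]},{"slide":[0,0,0],"dr":[0,0,-0.67]},{"slide":[0.5,-0.07,0],"dr":[0,0,0]},{"slide":[0.8,-0.12,0],"dr":[0,0,0]},{"slide":[0.9,-0.13,0],"dr":[0,0,0]},{"slide":[0.9,-0.13,0],"dr":[0,0,0]},{"slide":[0.9,-0.13,0],"dr":[0,0,0]}]}}

```text
time: 10.85
tool_pos: [0.4484, -0.0937, 0.1313]
tool_rot: [-0.0, 0.718, 0.696, -0.0]
contact_force: [1.3, 0.4, -1.2]
opening: 0.0604
grasp_force: 44.1
```

Call:
{"fn": "apply_moves", "kwargs": {"steps": [{"slide":[0.9,-0.12,0],"dr":[0,0,0]},{"slide":[0.9,-0.12,0],"dr":[0,0,0]},{"slide":[0.7,-0.1,0],"dr":[0,0,0]},{"slide":[0.5,-0.08,0],"dr":[0,0,0]},{"slide":[0,0,0],"dr":[0,0,0]},{"slide":[0,0,0],"dr":[0,0,0]}]}}

```text
time: 11.45
tool_pos: [0.4358, 0.0253, 0.1315]
tool_rot: [0.0, 0.718, 0.696, -0.0]
contact_force: [0.1, 0.6, -1.9]
opening: 0.061
grasp_force: 44.1
```

```bash
python3 dist.py .4358 .026 .07 -.03; python3 - <<'E'
from h import *
s=snap('scene','s6')
x0,y0=190,170
b=cv2.resize(s['image'][y0:y0+130,x0:x0+130,::-1],None,fx=4.5,fy=4.5,interpolation=2)
from plant import status
p=status.sense()['tool_pos']; z=p[2]-.0477
# model overlay: rim and handle end
a=np.linspace(0,6.28,60); yaw=-.034
rim=np.c_[p[0]+.032*np.cos(a),p[1]+.032*np.sin(a),np.full(60,z+.048)]
hd=[[p[0]+np.sin(yaw)*r,p[1]-np.cos(yaw)*r,z+h] for r in(.0555,) for h in(.012,.03,.046)]
for q in np.vstack([rim,hd]): 
    u=((proj(s,q)[0]-[x0,y0]+.5)*4.5).astype(int); cv2.circle(b,tuple(map(int,u)),1,(0,0,255),-1)
cv2.imwrite('pics/m5.png',b)
E
```

```text
t 11.45 pos [0.4358 0.0253 0.1315] yaw -0.0305
slide [ 1.700e-02 -1.000e-03  1.537e+00] rz -0.006
```

View pics/m5.png

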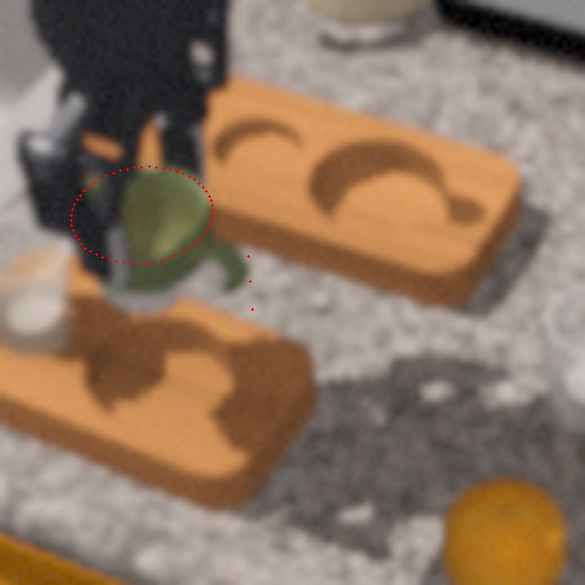

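Call:
{"fn": "apply_moves", "kwargs": {"steps": [{"slide":[0.02,0,0.5],"dr":[0,0,0]},{"slide":[0,0,0.6],"dr":[0,0,0]},{"slide":[0,0,0.3],"dr":[0,0,0]},{"slide":[0,0,0.2],"dr":[0,0,0]},{"slide":[0,0,0.15],"dr":[0,0,0]},{"slide":[0,0,0.1],"dr":[0,0,0]},{"slide":[0,0,0],"dr":[0,0,0]},{"slide":[0,0,0],"dr":[0,0,0]}]}}

```text
time: 12.3
tool_pos: [0.4365, 0.0256, 0.0579]
tool_rot: [0.0, 0.718, 0.696, 0.0]
contact_force: [0.4, -0.6, -1.7]
opening: 0.0608
grasp_force: 44.1
```

Call:
{"fn": "apply_moves", "kwargs": {"steps": [{"slide":[0,0,0.05],"dr":[0,0,0]},{"slide":[0,0,0.05],"dr":[0,0,0]},{"slide":[0,0,0],"dr":[0,0,0]},{"slide":[0,0,0],"dr":[0,0,0]}]}}

```text
time: 12.7
tool_pos: [0.4364, 0.0257, 0.0537]
tool_rot: [0.0, 0.718, 0.696, 0.0]
contact_force: [-0.4, 0.7, 2.3]
opening: 0.0606
grasp_force: 44.5
```

Call:
{"fn": "apply_moves", "kwargs": {"steps": [{"slide":[0,0,0],"dr":[0,0,0]},{"slide":[0,0,0],"dr":[0,0,0]},{"slide":[0,0,0],"dr":[0,0,0]},{"slide":[0,0,0],"dr":[0,0,0]},{"slide":[0,0,-0.5],"dr":[0,0,0]},{"slide":[0,0,-1],"dr":[0,0,0]},{"slide":[0,0,-1],"dr":[0,0,0]},{"slide":[-0.3,0.4,-0.15],"dr":[0,0,0]},{"slide":[-0.6,0.8,0],"dr":[0,0,0]},{"slide":[-0.7,0.85,0],"dr":[0,0,0]}], "fingers": 0.84}}

```text
time: 13.7
tool_pos: [0.5172, -0.0413, 0.1603]
tool_rot: [0.001, 0.718, 0.696, 0.0]
contact_force: [0.7, 0.3, 0.5]
opening: 0.0783
grasp_force: 0.0
```

Call:
{"fn": "apply_moves", "kwargs": {"steps": [{"slide":[-0.7,0.85,0],"dr":[0,0,0]},{"slide":[-0.7,0.85,0],"dr":[0,0,0]},{"slide":[-0.7,0.8,0],"dr":[0,0,0]},{"slide":[-0.6,0.8,0],"dr":[0,0,-0.25]},{"slide":[0,0,0],"dr":[0,0,0]},{"slide":[0,0,0],"dr":[0,0,0]}]}}

```text
time: 14.3
tool_pos: [0.6446, -0.1532, 0.1585]
tool_rot: [-0.001, 0.711, 0.703, -0.0]
contact_force: [-0.6, -0.1, 0.4]
opening: 0.0785
grasp_force: 0.0
```

```bash
python3 dist.py .6449 -.153 .046 -.01; python3 - <<'E'
from h import *
s=snap('scene','s7')
x0,y0=165,180
b=cv2.resize(s['image'][y0:y0+120,x0:x0+215,::-1],None,fx=3.7,fy=3.7,interpolation=2)
cv2.imwrite('pics/m6.png',b)
E
```

```text
t 14.3 pos [ 0.6446 -0.1532  0.1585] yaw -0.0121
slide [0.004 0.011 2.812] rz -0.027
```

View pics/m6.png

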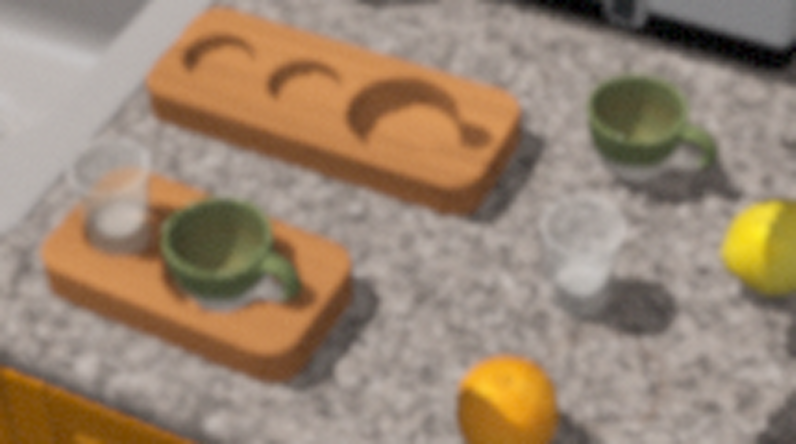

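Call:
{"fn": "apply_moves", "kwargs": {"steps": [{"slide":[0,0,0.4],"dr":[0,0,0]},{"slide":[0,0,0.9],"dr":[0,0,0]},{"slide":[0,0,0.8],"dr":[0,0,0]},{"slide":[0,0,0.5],"dr":[0,0,0]},{"slide":[0,0,0.2],"dr":[0,0,0]},{"slide":[0,0,0],"dr":[0,0,0]}]}}

```text
time: 14.95
tool_pos: [0.6439, -0.1523, 0.0466]
tool_rot: [-0.001, 0.711, 0.703, -0.0]
contact_force: [-0.1, 1.0, 0.7]
opening: 0.0785
grasp_force: 0.0
```

```bash
python3 dist.py .6449 -.153 .047 -.01; python3 - <<'E'
from h import *
s=load('s7'); print(proj(s,[[.4364,.0257,.054],[.4364,.0257,.078]]))
E
```

```text
t 14.95 pos [ 0.6439 -0.1523  0.0466] yaw -0.011
slide [-0.017  0.025 -0.01 ] rz -0.012
[[223.9574892  243.32688834]
 [223.0176311  235.44149225]]
```

Call:
{"fn": "apply_moves", "kwargs": {"steps": [{"slide":[-0.02,0.02,0],"dr":[0,0,0]},{"slide":[0,0,0],"dr":[0,0,0]},{"slide":[0,0,0],"dr":[0,0,0]},{"slide":[0,0,0],"dr":[0,0,0]},{"slide":[0,0,0],"dr":[0,0,0]},{"slide":[0,0,0],"dr":[0,0,0]}], "fingers": -1, "squeeze": 40}}

```text
time: 15.55
tool_pos: [0.6463, -0.1539, 0.0494]
tool_rot: [0.001, 0.711, 0.703, 0.001]
contact_force: [-0.6, 0.5, 7.6]
opening: 0.0608
grasp_force: 43.8
```

Call:
{"fn": "apply_moves", "kwargs": {"steps": [{"slide":[0,0,-0.4],"dr":[0,0,0]},{"slide":[0,0,-0.8],"dr":[0,0,0]},{"slide":[0,0,-0.8],"dr":[0,0,0]},{"slide":[0.4,-0.14,0],"dr":[0,0,0]},{"slide":[0.7,-0.24,0],"dr":[0,0,0]},{"slide":[0.8,-0.27,0],"dr":[0,0,0]},{"slide":[0.7,-0.24,0],"dr":[0,0,0]},{"slide":[0.6,-0.2,0],"dr":[0,0,0]},{"slide":[0.32,-0.11,0],"dr":[0,0,-0.15]},{"slide":[0,0,0],"dr":[0,0,0]},{"slide":[0,0,0],"dr":[0,0,0]}]}}

```text
time: 16.65
tool_pos: [0.5993, -0.0128, 0.1279]
tool_rot: [0.0, 0.707, 0.707, 0.0]
contact_force: [-0.2, -0.2, -1.5]
opening: 0.0606
grasp_force: 44.3
```

```bash
python3 dist.py .5998 -.0127 .055 .002; python3 - <<'E'
from h import *
s=snap('scene','s8')
x0,y0=220,150
b=cv2.resize(s['image'][y0:y0+110,x0:x0+140,::-1],None,fx=5,fy=5,interpolation=2)
from plant import status
p=status.sense()['tool_pos']; z=p[2]-.0485
a=np.linspace(0,6.28,60); yaw=0
rim=np.c_[p[0]+.032*np.cos(a),p[1]+.032*np.sin(a),np.full(60,z+.048)]
hd=[[p[0]+np.sin(yaw)*r,p[1]-np.cos(yaw)*r,z+h] for r in(.0555,) for h in(.012,.03,.046)]
for q in np.vstack([rim,hd]): 
    u=((proj(s,q)[0]-[x0,y0]+.5)*5).astype(int); cv2.circle(b,tuple(map(int,u)),1,(0,0,255),-1)
cv2.imwrite('pics/m7.png',b)
E
```

```text
t 16.65 pos [ 0.5993 -0.0128  0.1279] yaw 0.001
slide [0.003 0.011 1.822] rz -0.012
```

View pics/m7.png

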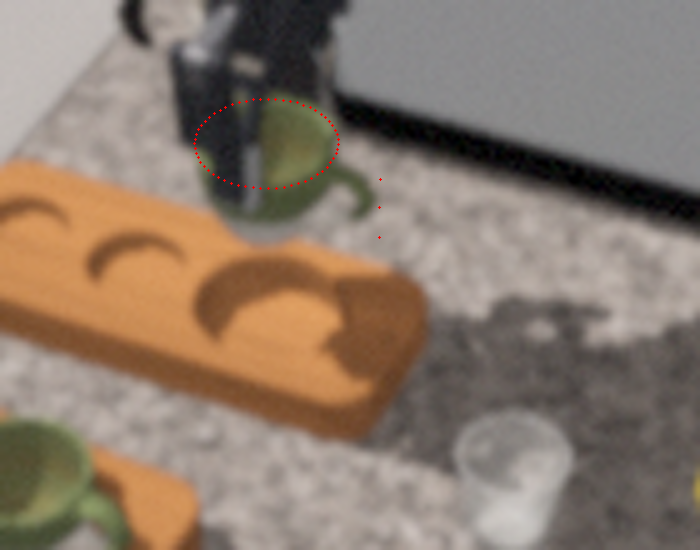

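Call:
{"fn": "apply_moves", "kwargs": {"steps": [{"slide":[0,0.01,0.5],"dr":[0,0,0]},{"slide":[0,0,0.6],"dr":[0,0,0]},{"slide":[0,0,0.3],"dr":[0,0,0]},{"slide":[0,0,0.2],"dr":[0,0,0]},{"slide":[0,0,0.1],"dr":[0,0,0]},{"slide":[0,0,0.05],"dr":[0,0,0]},{"slide":[0,0,0],"dr":[0,0,0]},{"slide":[0,0,0],"dr":[0,0,0]}]}}

```text
time: 17.5
tool_pos: [0.5998, -0.0125, 0.0581]
tool_rot: [0.0, 0.707, 0.707, 0.0]
contact_force: [-0.6, 0.0, -2.3]
opening: 0.0605
grasp_force: 44.2
```

Call:
{"fn": "apply_moves", "kwargs": {"steps": [{"slide":[0,0,0.05],"dr":[0,0,0]},{"slide":[0,0,0.05],"dr":[0,0,0]},{"slide":[0,0,0],"dr":[0,0,0]},{"slide":[0,0,0],"dr":[0,0,0]}]}}

```text
time: 17.9
tool_pos: [0.5999, -0.0124, 0.0552]
tool_rot: [0.001, 0.707, 0.707, 0.0]
contact_force: [-6.6, 2.2, 18.5]
opening: 0.0605
grasp_force: 46.1
```

Call:
{"fn": "apply_moves", "kwargs": {"steps": [{"slide":[0,0,-0.03],"dr":[0,0,0]},{"slide":[0,0,0],"dr":[0,0,0]},{"slide":[0,0,0],"dr":[0,0,0]},{"slide":[0,0,0],"dr":[0,0,0]},{"slide":[0,0,-0.5],"dr":[0,0,0]},{"slide":[0,0,-1],"dr":[0,0,0]},{"slide":[0,0,-1],"dr":[0,0,0]},{"slide":[-0.5,-0.25,0],"dr":[0,0,0]},{"slide":[-0.8,-0.4,0],"dr":[0,0,0]},{"slide":[-0.9,-0.44,0],"dr":[0,0,0]},{"slide":[-0.8,-0.4,0],"dr":[0,0,0]},{"slide":[-0.81,-0.4,0],"dr":[0,0,0]}], "fingers": 0.84}}

```text
time: 19.1
tool_pos: [0.5231, -0.166, 0.1547]
tool_rot: [0.0, 0.707, 0.707, -0.0]
contact_force: [0.2, 0.1, -0.9]
opening: 0.0784
grasp_force: 0.0
```

Call:
{"fn": "apply_moves", "kwargs": {"steps": [{"slide":[0,0,0],"dr":[0,0,0]},{"slide":[0,0,0],"dr":[0,0,0]}]}}

```text
time: 19.3
tool_pos: [0.5238, -0.1654, 0.1547]
tool_rot: [0.0, 0.707, 0.707, 0.0]
contact_force: [-0.4, 0.4, 0.2]
opening: 0.0787
grasp_force: 0.0
```

```bash
python3 dist.py .5245 -.1648 .0487 0
```

```text
t 19.3 pos [ 0.5238 -0.1654  0.1547] yaw -0.0011
slide [0.015 0.017 2.65 ] rz -0.014
```

Call:
{"fn": "apply_moves", "kwargs": {"steps": [{"slide":[0.015,0.02,0.4],"dr":[0,0,0]},{"slide":[0,0,0.9],"dr":[0,0,0]},{"slide":[0,0,0.7],"dr":[0,0,0]},{"slide":[0,0,0.4],"dr":[0,0,0]},{"slide":[0,0,0.25],"dr":[0,0,0]},{"slide":[0,0,0],"dr":[0,0,0]},{"slide":[0,0,0],"dr":[0,0,0]}]}}

```text
time: 20.0
tool_pos: [0.5253, -0.1641, 0.0494]
tool_rot: [0.0, 0.707, 0.708, 0.0]
contact_force: [0.2, -0.0, 0.4]
opening: 0.0788
grasp_force: 0.0
```

Call:
{"fn": "apply_moves", "kwargs": {"steps": [{"slide":[0,0,0],"dr":[0,0,0]},{"slide":[0,0,0],"dr":[0,0,0]},{"slide":[0,0,0],"dr":[0,0,0]},{"slide":[0,0,0],"dr":[0,0,0]},{"slide":[0,0,0],"dr":[0,0,0]},{"slide":[0,0,0],"dr":[0,0,0]},{"slide":[0,0,0],"dr":[0,0,0]}], "fingers": -1, "squeeze": 30}}

```text
time: 20.7
tool_pos: [0.5252, -0.1645, 0.0498]
tool_rot: [0.001, 0.707, 0.707, 0.0]
contact_force: [-1.1, 0.7, 8.2]
opening: 0.0456
grasp_force: 29.7
```

Call:
{"fn": "apply_moves", "kwargs": {"steps": [{"slide":[0,0,-0.5],"dr":[0,0,0]},{"slide":[0,0,-0.8],"dr":[0,0,0]},{"slide":[0,0,-0.8],"dr":[0,0,0]},{"slide":[0.5,0.17,0],"dr":[0,0,0]},{"slide":[0.8,0.27,0],"dr":[0,0,0]},{"slide":[0.9,0.3,0],"dr":[0,0,0]},{"slide":[0.9,0.3,0],"dr":[0,0,0]},{"slide":[0.9,0.3,0],"dr":[0,0,0]},{"slide":[0.8,0.27,0],"dr":[0,0,0]},{"slide":[0.5,0.17,0],"dr":[0,0,0]},{"slide":[0.27,0.08,0],"dr":[0,0,0]},{"slide":[0,0,0],"dr":[0,0,0]}]}}

```text
time: 21.9
tool_pos: [0.5991, 0.0594, 0.1327]
tool_rot: [0.0, 0.706, 0.708, -0.0]
contact_force: [-0.9, -0.2, -0.5]
opening: 0.0463
grasp_force: 31.0
```

```bash
python3 dist.py .5996 .0583 .0685 0; python3 - <<'E'
from h import *
s=snap('scene','s9')
x0,y0=185,140
b=cv2.resize(s['image'][y0:y0+130,x0:x0+150,::-1],None,fx=4.5,fy=4.5,interpolation=2)
from plant import status
p=status.sense()['tool_pos']; z=p[2]-.0495
a=np.linspace(0,6.28,60)
P=[np.c_[p[0]+r*np.cos(a),p[1]+r*np.sin(a),np.full(60,z+h)] for r,h in((.0245,.061),(.019,0))]
P.append(np.c_[.5996+.024*np.cos(a),.0583+.024*np.sin(a),np.full(60,.03)])
for q in np.vstack(P): 
    u=((proj(s,q)[0]-[x0,y0]+.5)*4.5).astype(int); cv2.circle(b,tuple(map(int,u)),1,(0,0,255),-1)
cv2.imwrite('pics/m8.png',b)
E
```

```text
t 21.9 pos [0.5991 0.0594 0.1327] yaw 0.0019
slide [-0.026  0.011  1.606] rz 0.024
```

View pics/m8.png

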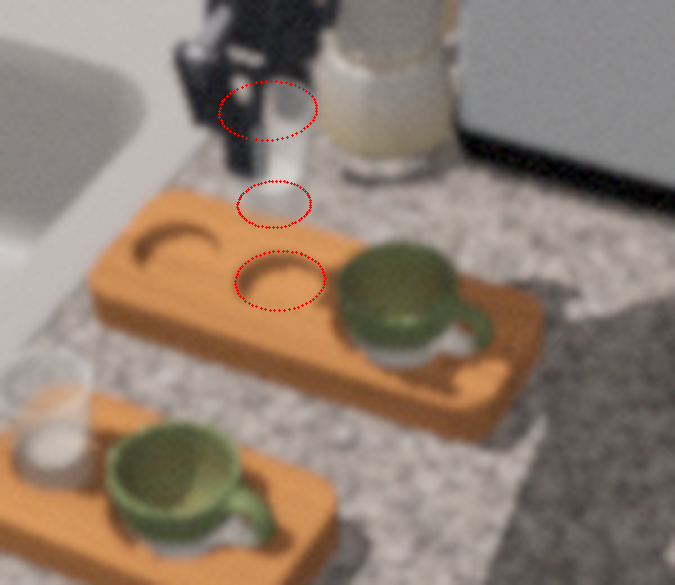

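```bash
python3 - <<'E'
from h import *
s=load('s9'); a=np.linspace(0,6.28,90)
for x,y in((.5999,-.0124),(.4364,.0257)):
  for z in(.054,.078):
    q=(proj(s,np.c_[x+.032*np.cos(a),y+.032*np.sin(a),np.full(90,z)])-[185,140]+.5)*4.5
    print(x,z,'L R',q[:,0].min().round(),q[:,0].max().round(),'T B',q[:,1].min().round(),q[:,1].max().round())
E
```

```text
0.5999 0.054 L R 337.0 460.0 T B 243.0 325.0
0.5999 0.078 L R 335.0 461.0 T B 208.0 290.0
0.4364 0.054 L R 110.0 245.0 T B 420.0 517.0
0.4364 0.078 L R 105.0 241.0 T B 384.0 481.0
```

Call:
{"fn": "apply_moves", "kwargs": {"steps": [{"slide":[-0.02,0.01,0.5],"dr":[0,0,0]},{"slide":[0,0,0.6],"dr":[0,0,0]},{"slide":[0,0,0.3],"dr":[0,0,0]},{"slide":[0,0,0.1],"dr":[0,0,0]},{"slide":[0,0,0.08],"dr":[0,0,0]},{"slide":[0,0,0],"dr":[0,0,0]},{"slide":[0,0,0],"dr":[0,0,0]}]}}

```text
time: 22.65
tool_pos: [0.5998, 0.0577, 0.0703]
tool_rot: [0.0, 0.707, 0.707, 0.0]
contact_force: [-0.4, -0.2, -1.0]
opening: 0.046
grasp_force: 31.0
```

Call:
{"fn": "apply_moves", "kwargs": {"steps": [{"slide":[0.01,0,0.04],"dr":[0,0,0]},{"slide":[0,0,0.03],"dr":[0,0,0]},{"slide":[0,0,0],"dr":[0,0,0]},{"slide":[0,0,0],"dr":[0,0,0]}]}}

```text
time: 23.05
tool_pos: [0.5998, 0.0583, 0.0678]
tool_rot: [0.0, 0.707, 0.707, 0.0]
contact_force: [-2.5, 0.5, 9.7]
opening: 0.0463
grasp_force: 31.8
```

Call:
{"fn": "apply_moves", "kwargs": {"steps": [{"slide":[0,0,0],"dr":[0,0,0]},{"slide":[0,0,0],"dr":[0,0,0]},{"slide":[0,0,0],"dr":[0,0,0]},{"slide":[0,0,0],"dr":[0,0,0]},{"slide":[0,0,-0.5],"dr":[0,0,0]},{"slide":[0,0,-1],"dr":[0,0,0]},{"slide":[0,0,-0.8],"dr":[0,0,0]},{"slide":[-0.45,-0.38,0],"dr":[0,0,0]},{"slide":[-0.8,-0.67,0],"dr":[0,0,0]},{"slide":[-0.9,-0.76,0],"dr":[0,0,0]}], "fingers": 0.84}}

```text
time: 24.05
tool_pos: [0.5264, -0.0282, 0.1586]
tool_rot: [0.0, 0.706, 0.708, -0.0]
contact_force: [-0.2, -1.6, 0.6]
opening: 0.0787
grasp_force: 0.0
```

Call:
{"fn": "apply_moves", "kwargs": {"steps": [{"slide":[-0.9,-0.76,0],"dr":[0,0,0]},{"slide":[-0.9,-0.76,0],"dr":[0,0,0]},{"slide":[-0.9,-0.76,0],"dr":[0,0,0]},{"slide":[-0.8,-0.67,0],"dr":[0,0,0]},{"slide":[0,0,0],"dr":[0,0,0]},{"slide":[0,0,0],"dr":[0,0,0]}]}}

```text
time: 24.65
tool_pos: [0.4089, -0.1685, 0.1589]
tool_rot: [0.0, 0.708, 0.706, 0.0]
contact_force: [0.3, 0.1, 0.2]
opening: 0.0788
grasp_force: 0.0
```

```bash
python3 dist.py .4096 -.1678 .03 0
```

```text
t 24.65 pos [ 0.4089 -0.1685  0.1589] yaw -0.0017
slide [0.019 0.015 3.223] rz -0.022
```

Call:
{"fn": "apply_moves", "kwargs": {"steps": [{"slide":[0.02,0.015,0.4],"dr":[0,0,0]},{"slide":[0,0,0.9],"dr":[0,0,0]},{"slide":[0,0,0.8],"dr":[0,0,0]},{"slide":[0,0,0.6],"dr":[0,0,0]},{"slide":[0,0,0.35],"dr":[0,0,0]},{"slide":[0,0,0.17],"dr":[0,0,0]},{"slide":[0,0,0],"dr":[0,0,0]},{"slide":[0,0,0],"dr":[0,0,0]}]}}

```text
time: 25.45
tool_pos: [0.4104, -0.167, 0.0305]
tool_rot: [0.0, 0.707, 0.708, 0.0]
contact_force: [0.5, 0.0, 0.0]
opening: 0.0782
grasp_force: 0.0
```

Call:
{"fn": "apply_moves", "kwargs": {"steps": [{"slide":[0,0,0],"dr":[0,0,0]},{"slide":[0,0,0],"dr":[0,0,0]},{"slide":[0,0,0],"dr":[0,0,0]},{"slide":[0,0,0],"dr":[0,0,0]},{"slide":[0,0,0],"dr":[0,0,0]},{"slide":[0,0,0],"dr":[0,0,0]},{"slide":[0,0,0],"dr":[0,0,0]}], "fingers": -1, "squeeze": 30}}

```text
time: 26.15
tool_pos: [0.4101, -0.1673, 0.031]
tool_rot: [0.001, 0.707, 0.707, 0.0]
contact_force: [-4.1, 2.4, 13.3]
opening: 0.0523
grasp_force: 29.0
```

Call:
{"fn": "apply_moves", "kwargs": {"steps": [{"slide":[0,0,-0.4],"dr":[0,0,0]},{"slide":[0,0,-0.8],"dr":[0,0,0]},{"slide":[0,0,-0.9],"dr":[0,0,0]},{"slide":[0,0,-0.7],"dr":[0,0,0]},{"slide":[0.5,0.33,0],"dr":[0,0,0]},{"slide":[0.8,0.52,0],"dr":[0,0,0]},{"slide":[0.9,0.59,0],"dr":[0,0,0]},{"slide":[0.9,0.59,0],"dr":[0,0,0]}]}}

```text
time: 26.95
tool_pos: [0.4916, -0.0418, 0.1425]
tool_rot: [0.001, 0.707, 0.707, 0.0]
contact_force: [0.9, -0.7, -1.5]
opening: 0.0523
grasp_force: 31.8
```

Call:
{"fn": "apply_moves", "kwargs": {"steps": [{"slide":[0.9,0.59,0],"dr":[0,0,0]},{"slide":[0.9,0.59,0],"dr":[0,0,0]},{"slide":[0.9,0.59,0],"dr":[0,0,0]},{"slide":[0.8,0.52,0],"dr":[0,0,0]},{"slide":[0.64,0.42,0],"dr":[0,0,0]},{"slide":[0,0,0],"dr":[0,0,0]},{"slide":[0,0,0],"dr":[0,0,0]}]}}

```text
time: 27.65
tool_pos: [0.5991, 0.1229, 0.1417]
tool_rot: [-0.0, 0.707, 0.708, -0.0]
contact_force: [-0.8, -0.5, -0.2]
opening: 0.0519
grasp_force: 31.9
```

```bash
python3 dist.py .5996 .1223 .051 0; python3 - <<'E'
from h import *
s=snap('scene','s10')
x0,y0=165,120
b=cv2.resize(s['image'][y0:y0+140,x0:x0+170,::-1],None,fx=4,fy=4,interpolation=2)
from plant import status
p=status.sense()['tool_pos']; z=p[2]-.031
a=np.linspace(0,6.28,60)
P=[np.c_[p[0]+.029*np.cos(a),p[1]+.029*np.sin(a),np.full(60,z+.0265)]]
for q in np.vstack(P): 
    u=((proj(s,q)[0]-[x0,y0]+.5)*4).astype(int); cv2.circle(b,tuple(map(int,u)),1,(255,0,0),-1)
cv2.imwrite('pics/m9.png',b)
E
```

```text
t 27.65 pos [0.5991 0.1229 0.1417] yaw 0.0016
slide [-0.013  0.014  2.268] rz 0.02
```

View pics/m9.png

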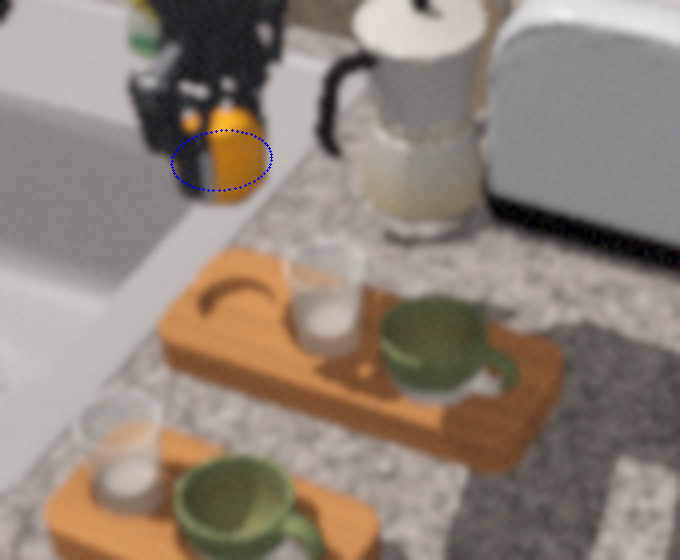

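Call:
{"fn": "apply_moves", "kwargs": {"steps": [{"slide":[-0.01,0.01,0.5],"dr":[0,0,0]},{"slide":[0,0,0.7],"dr":[0,0,0]},{"slide":[0,0,0.5],"dr":[0,0,0]},{"slide":[0,0,0.3],"dr":[0,0,0]},{"slide":[0,0,0.12],"dr":[0,0,0]},{"slide":[0,0,0.08],"dr":[0,0,0]},{"slide":[0,0,0],"dr":[0,0,0]},{"slide":[0,0,0],"dr":[0,0,0]}]}}

```text
time: 28.5
tool_pos: [0.6, 0.1221, 0.0547]
tool_rot: [0.0, 0.707, 0.707, 0.0]
contact_force: [0.3, 0.4, -0.6]
opening: 0.0523
grasp_force: 31.9
```

Call:
{"fn": "apply_moves", "kwargs": {"steps": [{"slide":[0,0,0.05],"dr":[0,0,0]},{"slide":[0,0,0.03],"dr":[0,0,0]},{"slide":[0,0,0],"dr":[0,0,0]},{"slide":[0,0,0],"dr":[0,0,0]}]}}

```text
time: 28.9
tool_pos: [0.5999, 0.1219, 0.0526]
tool_rot: [0.001, 0.707, 0.707, 0.0]
contact_force: [-10.9, -5.0, 18.9]
opening: 0.0523
grasp_force: 34.4
```

Call:
{"fn": "apply_moves", "kwargs": {"steps": [{"slide":[0,0,-0.03],"dr":[0,0,0]},{"slide":[0,0,0],"dr":[0,0,0]},{"slide":[0,0,0],"dr":[0,0,0]},{"slide":[0,0,0],"dr":[0,0,0]},{"slide":[0,0,0],"dr":[0,0,0]},{"slide":[0,0,-0.4],"dr":[0,0,0]},{"slide":[0,0,-0.8],"dr":[0,0,0]},{"slide":[0,0,-1],"dr":[0,0,0]},{"slide":[0,0,-1],"dr":[0,0,0]},{"slide":[0.5,-0.5,0],"dr":[0,0,0]},{"slide":[0.8,-0.5,0],"dr":[0,0,0]},{"slide":[0.8,-0.5,0],"dr":[0,0,0]}], "fingers": 0.84}}

```text
time: 30.1
tool_pos: [0.5389, 0.2067, 0.18]
tool_rot: [0.0, 0.707, 0.707, 0.0]
contact_force: [0.0, 0.4, -0.1]
opening: 0.0785
grasp_force: 0.0
```

Call:
{"fn": "apply_moves", "kwargs": {"steps": [{"slide":[0.8,-0.5,0],"dr":[0,0,0]},{"slide":[0.8,-0.5,0],"dr":[0,0,0]},{"slide":[0.5,-0.3,0],"dr":[0,0,0]},{"slide":[0,0,0],"dr":[0,0,0]},{"slide":[0,0,0],"dr":[0,0,0]},{"slide":[0,0,0],"dr":[0,0,0]}]}}

```text
time: 30.7
tool_pos: [0.488, 0.2895, 0.1798]
tool_rot: [0.0, 0.707, 0.707, -0.0]
contact_force: [0.2, 0.3, 1.3]
opening: 0.0787
grasp_force: 0.0
```

```bash
python3 - <<'E'
from h import *
g=snap('top','t11'); s=snap('scene','s11')
a=cv2.resize(g['image'][160:285,205:310,::-1],None,fx=4,fy=4,interpolation=2)[:500,:400]
b=cv2.resize(s['image'][165:290,165:265,::-1],None,fx=4,fy=4,interpolation=2)
b2=s['image'][160:320,165:390,::-1]; b2=cv2.resize(b2,(380,270),interpolation=2)
h=np.zeros((560,800,3),np.uint8); h[:500,:400]=a; h[:270,410:790]=b2
t=cv2.resize(g['image'][130:300,200:400,::-1],(330,280),interpolation=2); h[275:555,440:770]=t
cv2.imwrite('pics/m10.png',h)
E
```

```text
(no output)
```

View pics/m10.png

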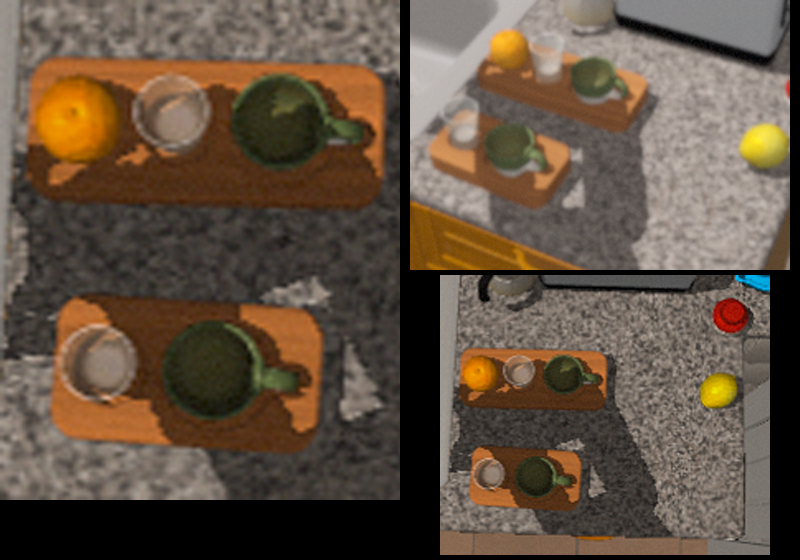

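All five items stand in their places in both views (mandarin at crop (77,118), glasses (172,113) and (98,362), cups (280,122) and (212,368)), with lemon, timer and moka pot untouched. I'll check these numerically.

```bash
python3 - <<'E'
from h import *
g=load('t11')
for n,u,v,z in(('mand',77,118,.0465),('gl',172,113,.079),('cup',280,122,.054),('gl',98,362,.079),('cup',212,368,.054)): print(n,at(g,205+u/4-.4,160+v/4-.4,z).round(4))
s=load('s11'); f=lambda u,v:(165+u*225/380,160+v*160/270)
print('mand tri',tri((g,205+77/4-.4,160+118/4-.4),(s,*f(509-410,49))).round(4))
E
```

```text
mand [0.6006 0.1246 0.0465]
gl [0.5989 0.0596 0.079 ]
cup [ 0.6005 -0.0096  0.054 ]
gl [0.4382 0.0995 0.079 ]
cup [0.4383 0.0289 0.054 ]
mand tri [0.6014 0.1238 0.0458]
```

```bash
python3 -c "
from plant import order
print(order.job_done())"
```

```text
the job is handed in; nothing more can be done
None
```

The job is handed in at about 31 s robot time: each tray has a cup seated in its pocket and a glass in a hollow, the mandarin is in the long tray's end hollow, and the lemon, timer and moka pot were left alone; I got no verdict back.

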